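# Shift the tote divider and stow the long screwdriver

### The job

The grey tote's two compartments are both too short for the longer, yellow-handled screwdriver. Slide the divider towards the end where the little spring fastener lies, so that the screwdriver fits on one side and the fastener still has room to lie lengthwise on the other, then lay the screwdriver flat on the floor of the long compartment. Leave the fastener lying flat in its own short compartment.

Things in the scene. Friction and masses are not known exactly. Their poses are not given: they have to be found in the camera images.
- tote: Open grey metal tote, fixed to the bench, 130 (x) x 360 (y) x 45 mm high. Origin: centre of its underside, on the bench. Its y axis runs along its length (roughly to the robot's left), x across, z up. Walls 5 mm, floor 4 mm thick; inside 120 x 350 mm, y from -175 to +175 mm. The fastener lies at the -y end.
- divider_tab (a point): Grip tab of the aluminium divider, which slides along the tote's y axis (+60 to -130 mm) with 2 N friction, starts near the middle and stays where left. Tab: 36 mm wide (tote x), 12 mm thick (tote y), from 44 to 80 mm over the bench; this point is on its centre line at 66 mm. The plate below it is 6 mm thick (9 mm at 39-47 mm height) and reaches the tote's floor.
- driver_centre (a point): Longer of two screwdrivers (222 mm, yellow handle; the red one is 192 mm), lying between robot and tote. This point: half-way along and half-way up (15.5 mm over its support). Its y axis points to the handle: handle y = +16 to +111 mm, 31 mm wide and high; blade y = +16 to -111 mm, 8 mm wide. About 0.09 kg, nearly all in the handle: grip at about y = +60 mm. Does not roll.
- cleco_centre (a point): Small spring fastener with a tan barrel and black end, 66 mm long, 10 mm thick, lying along the tote's length on its floor near the -y end wall; this point is its centre, half-way up. Its y axis runs along it.

How it is judged (in metres and radians):
At the end, for the whole second after the job is handed in: The divider stands 50 to 105 mm from the tote's middle, towards the fastener; the long screwdriver lies flat (within about 8 degrees, centre 8 to 30 mm over the bench) in the long compartment; the fastener lies flat (centre under 20 mm over the bench) in the short one (x of driver_centre in the frame of tote between -0.058 and 0.058 m and y of driver_centre in the frame of tote between 0.005 and 0.075 m and z of driver_centre in the frame of tote between 0.008 and 0.03 m and angle between driver_centre's own y axis and vertical between 1.42 and 1.72 rad and y of divider_tab in the frame of tote between -0.105 and -0.05 m and x of cleco_centre in the frame of tote between -0.06 and 0.06 m and y of cleco_centre in the frame of tote between -0.175 and -0.08 m and z of cleco_centre in the frame of tote between 0 and 0.02 m); the robot touches nothing.
It also fails if it takes over 45 s, if anything falls off the work surface, if the arm or the gripper's body presses on something with over 40 N, if the wrist force passes 120 N, or if a joint passes its speed limit or range.

### The arm

A 7-joint arm with a two-finger parallel gripper is mounted at the origin on a cart in front of the work surface, level with it; the furniture and walls round the work are solid. World frame = base frame: x ahead of the robot, y to its left, z up, the work surface at z = 0. Lengths are in m, angles in degrees, forces in N, time in s.
With the tool pointing down it reaches from about 0.4 to 0.925 m from the base axis. Payload 4.1 kg.
Tool frame: the origin (TCP) lies midway between the tips of the shut fingers; the grasp point (between the pads) lies ctrl.grip_point_offset behind it (ctrl.grip_point_offset is the distance from the TCP to the grasp point, in m); z points along the fingers, y is the line along which they close (so a half turn about z gives the same grasp; the last joint's range is limited). The gripper opens to 85 mm and grips with 20 to 120 N. Pads are 22 mm wide; open, the fingers measure 114 mm over their backs; the gripper's body (76 mm by 85 mm) begins 54 mm behind the grasp point. The pads swing forward as they close: fully open they stand 13 mm farther back than shut.
Start: joints at [65.145, 22.827, 2.584, 88.041, -1.071, 69.15, -2.905], TCP at [0.214, -0.614, 0.198] pointing down, gripper open.
Joint ranges: [-161.44, 161.44], [-28.35, 127.94], [-78.24, 83.42], [0, 140.83], [-78.03, 258.03], [13.02, 114.36], [-168.23, 168.23]. Speed limits (degrees/s): [147.25, 147.25, 180, 180, 180, 180, 180].

### API

Orientations are given as a 3x3 rotation matrix whose columns are the frame's x, y, z axes.
In Python, from rig import ctrl gives the robot as it stands.
- The arm moves only by the shell command python3 -m jog 'ROWS' [OPENING] [FORCE]. ROWS is JSON, a list that holds one entry, the list of rows, each a list of 4 numbers: the shift along the tool's x, y, z in m, then the turn about the tool's z in rad. A call has 1 to 12 rows; each row shifts and turns the commanded pose from where the row before left it, along the tool's axes as they then stand; what a row does not reach is not made up. A row lasts 1/8 s, in which the tool goes at most 62.5 mm and 10.7 degrees, less where a joint would pass 70% of its speed; a pose out of reach is approached as far as the arm can. A call is refused whole if a number of a shift passes 0.0625 or a number of a turn 0.188, either way. A call with a gripper value outside its range is refused whole. OPENING is the closure, from -1 (fully open) to 1 (shut), set as the call begins (- or left out, the last holds). The fingers move at their own pace and stop on an object; FORCE is the grip in N (left out, the last holds). Time passes only in rows, so rows that do not move let the fingers close. It gives the time, the measured TCP pose, the force, the opening and the grip force at its end, in the units of the state.
- ctrl.get_state(): the state, without advancing time (a new reading comes with each control period).
- ctrl.get_image(name): name is "scene" or "side" or "wrist"; returns the picture (384x512x3 uint8, blue, green, red); there is no depth.
- ctrl.calibration(name): a dict with "camera_matrix" (3x3 intrinsics, pixels), "extrinsics" (4x4, takes a point from camera to world coordinates); the wrist camera has in their place "tool_from_camera" (4x4, takes a point from camera to tool coordinates, whose origin is the TCP and whose axes are the flange's). Camera axes: x right, y down, z forward; pixel columns grow to the right and rows downward; lengths in m; the calibration is good to about 2 mm. A picture is of the moment at which its call begins: read the wrist's pose just before it. calibration takes no time and is no camera call.
- ctrl.hand_in(): hands the job in; it is judged then, once.
The state is a dict: "time": time; "q": joint angles; "qd": joint speeds; "effort": joint torques, N m; "ee_pos": TCP position; "tcp_rot": TCP orientation; "contact_force": force on the tool from outside, world axes, zero at the start; "moment": the same for the moment, N m; "finger_gap": finger opening in m; "grasp_force": force on a finger pad.
Only numpy, scipy, OpenCV 4.12 (cv2) and the standard library are available. Lean on these libraries where they do the work, as an engineer would, in place of code of your own. Each camera call takes 0.05 s, during which the arm holds its last target. There are 200 camera calls.

## Working session

There is one attempt and no reset: what is moved stays moved. The work goes in short steps, Python scripts to look and compute and a shell command to move; the robot and the scene stay as the last step left them, time stands still between calls to the robot, and variables do not carry over. Pictures are saved under pics/ and viewed, at most 10 in all, crops included, and the job is handed in when it is done.

```bash
ls; mkdir -p pics; python3 - <<'E'
from rig import ctrl
import cv2,numpy as np
s=ctrl.get_state();print(s['time'],s['ee_pos'],s['tcp_rot'],s['finger_gap'],ctrl.grip_point_offset)
for n in("scene","side"):
    cv2.imwrite(f"pics/{n}0.png",ctrl.get_image(n))
    c=ctrl.calibration(n);print(n,np.round(c['camera_matrix'],1).tolist(),np.round(c['extrinsics'],3).tolist())
print(ctrl.calibration('wrist'))
E
```

```text
pics
0.0 [ 0.21337592 -0.61323966  0.19685242] [[ 9.44430411e-01  3.28710554e-01 -7.55764182e-04]
 [ 3.28711403e-01 -9.44428669e-01  1.81745634e-03]
 [-1.16348278e-04 -1.96488935e-03 -9.99998063e-01]] 0.0855604963892846 0.0187
scene [[392.4, 0.0, 258.3], [0.0, 392.4, 191.5], [0.0, 0.0, 1.0]] [[0.471, -0.549, 0.69, -0.058], [-0.882, -0.309, 0.356, -0.422], [0.017, -0.776, -0.63, 0.603], [0.0, 0.0, 0.0, 1.0]]
side [[348.4, 0.0, 259.6], [0.0, 348.4, 188.1], [0.0, 0.0, 1.0]] [[-0.998, 0.055, -0.038, 0.563], [0.064, 0.603, -0.795, 0.578], [-0.02, -0.796, -0.605, 0.615], [0.0, 0.0, 0.0, 1.0]]
{'camera_matrix': array([[287.70899819,   0.        , 253.60563522],
       [  0.        , 287.70899819, 189.86451962],
       [  0.        ,   0.        ,   1.        ]]), 'tool_from_camera': array([[-1.86478234e-03, -9.62934063e-01, -2.69730447e-01,
         6.76173411e-02],
       [ 9.99998220e-01, -1.71800040e-03, -7.80252705e-04,
        -2.95913366e-04],
       [ 2.87934891e-04, -2.69731422e-01,  9.62935552e-01,
        -1.75963906e-01],
       [ 0.00000000e+00,  0.00000000e+00,  0.00000000e+00,
         1.00000000e+00]])}
```

View pics/scene0.png

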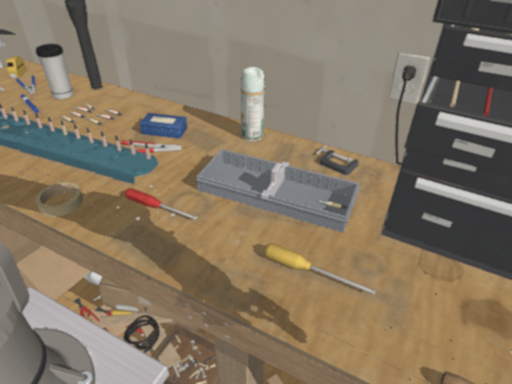

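View pics/side0.png

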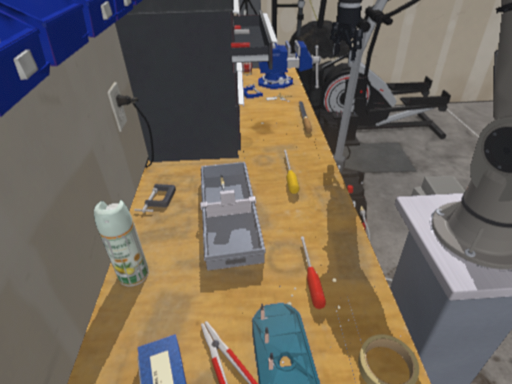

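The scene view shows the yellow driver from handle (270,253) to blade tip (373,292). The tote is at about (199–357, 152–225), the divider tab is near (281,168) and the fastener near (335,205). In the side view the handle is at (292,183) and the tote at (202–263, 163–268). I'll enlarge the tote crops next.

```bash
python3 - <<'E'
import cv2,numpy as np
a=cv2.imread('pics/scene0.png')[140:240,190:370];b=cv2.imread('pics/side0.png')[150:280,180:310]
A=cv2.resize(a,None,fx=4.4,fy=4.4,interpolation=cv2.INTER_CUBIC)[:,:790]
cv2.imwrite('pics/c1.png',A)
cv2.imwrite('pics/c2.png',cv2.resize(b,None,fx=4.5,fy=4.5,interpolation=cv2.INTER_CUBIC))
E
cat > h.py <<'E'
from rig import ctrl
import cv2,numpy as np
def cam(n,s=None):
    c=ctrl.calibration(n);K=c['camera_matrix']
    if n!='wrist': return K,c['extrinsics']
    T=np.eye(4);T[:3,:3]=s['tcp_rot'];T[:3,3]=s['ee_pos'];return K,T@c['tool_from_camera']
def onplane(K,T,uv,z):
    d=T[:3,:3]@np.linalg.solve(K,[uv[0],uv[1],1]);o=T[:3,3];return o+d*(z-o[2])/d[2]
def proj(K,T,p):
    c=T[:3,:3].T@(np.asarray(p)-T[:3,3]);v=K@c;return v[:2]/v[2]
def yellow(im):
    h=cv2.cvtColor(im,cv2.COLOR_BGR2HSV);m=cv2.inRange(h,(20,170,120),(32,255,255))
    n,l,st,ce=cv2.connectedComponentsWithStats(m);i=1+np.argmax(st[1:,4]);return (l==i),ce[i],st[i]
E
python3 - <<'E'
from h import *
for n in('scene','side'):
    im=cv2.imread(f'pics/{n}0.png');K,T=cam(n);m,c,st=yellow(im);print(n,c,st,onplane(K,T,c,.0155))
K,T=cam('scene');print('tip',onplane(K,T,(373,292),.0155),'hend',onplane(K,T,(266,251),.0155))
K,T=cam('side');print('tip',onplane(K,T,(286,151),.0155))
E
```

```text
Traceback (most recent call last):
  File "h.py", line 13, in yellow
    n,l,st,ce=cv2.connectedComponentsWithStats(m);i=1+np.argmax(st[1:,4]);return (l==i),ce[i],st[i]
                                                      ~~~~~~~~~^^^^^^^^^^
ValueError: attempt to get argmax of an empty sequence
```

View pics/c1.png

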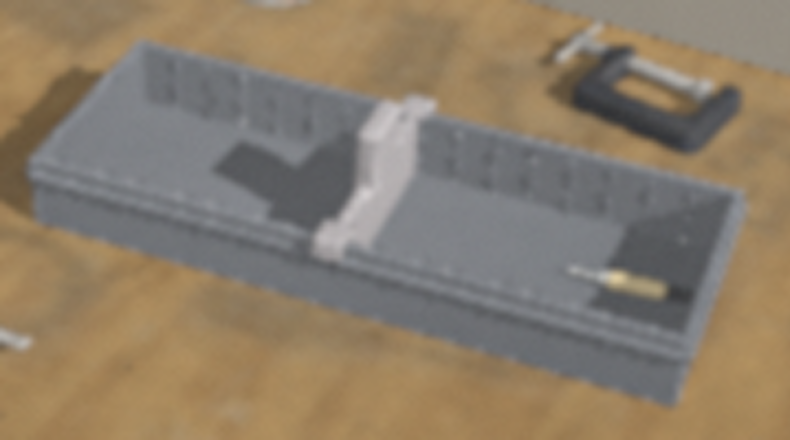

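View pics/c2.png

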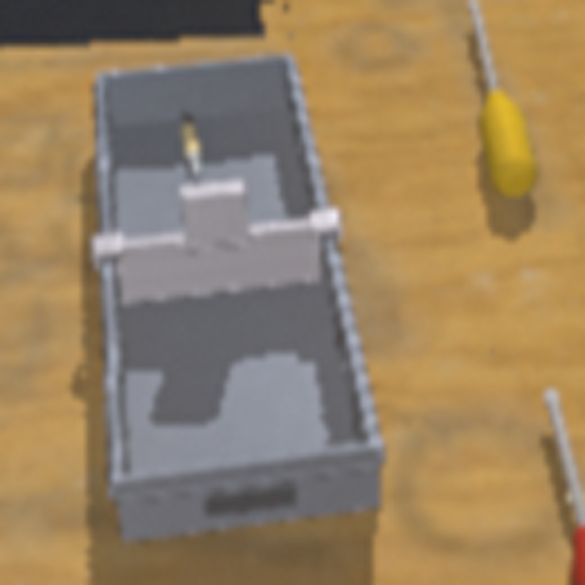

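The crops show the rim corners, the tab top (c2 about (212,186)) and the fastener (c1 about (630,282), c2 about (191,143)).

```bash
sed -i 's/(20,170,120),(32/(18,150,90),(35/' h.py; python3 - <<'E'
from h import *
np.set_printoptions(precision=4,suppress=True)
C={'scene':([(742,195),(688,352),(30,165),(145,45)],4.4,(190,140),(632,283)),'side':([(98,75),(293,57),(380,448),(115,490)],4.5,(180,150),(191,143))}
for n in C:
    im=cv2.imread(f'pics/{n}0.png');K,T=cam(n)
    h=cv2.cvtColor(im,cv2.COLOR_BGR2HSV)
    f=lambda p,z:onplane(K,T,np.array(p)/C[n][1]+C[n][2],z)
    P=np.array([f(p,.045) for p in C[n][0]])
    mid=(P[2]+P[3])/2-(P[0]+P[1])/2
    print(n,P[:,:2].tolist(),'centre',P.mean(0),'len',np.linalg.norm(mid),'ang y',np.degrees(np.arctan2(mid[1],mid[0])))
    print('cleco',f(C[n][3],.009))
    if n=='side': print('tab top',f((180,188),.08),f((244,181),.08))
    else: print('tab top',f((378,107),.08))
    try:
        m,c,st=yellow(im);print(c,st,onplane(K,T,c,.0155))
    except Exception: print(h[255,285] if n=='scene' else h[184,293])
K,T=cam('scene');print('tip',onplane(K,T,(373,292),.0155),'hend',onplane(K,T,(266,251),.0155))
K,T=cam('side');print('tip',onplane(K,T,(285.5,150),.0155),'hend',onplane(K,T,(294,194),.0155))
E
```

```text
scene [[0.6907444869340946, -0.2975916321686899], [0.5597945186890038, -0.3109105191508681], [0.5284220639945949, 0.043988711471460884], [0.6577717297008981, 0.05283969566482111]] centre [ 0.6092 -0.1279  0.045 ] len 0.3541297442285933 ang y 95.21249563400843
cleco [ 0.6365 -0.261   0.009 ]
tab top [ 0.6228 -0.1149  0.08  ]
[15.6 71.4] [14 71  4  2  5] [0.7686 1.0294 0.0155]
side [[0.6909776583081202, -0.29126445761470143], [0.5623193928628287, -0.30072960126195303], [0.5306597253757038, 0.05209448295975083], [0.6584427042609116, 0.06842696915681368]] centre [ 0.6106 -0.1179  0.045 ] len 0.35770074882500047 ang y 95.14820667638178
cleco [ 0.6323 -0.2592  0.009 ]
tab top [ 0.6294 -0.119   0.08  ] [ 0.5937 -0.1222  0.08  ]
[263.3218 126.1262] [249 112  38  29 317] [ 0.4873 -0.5878  0.0155]
tip [ 0.4318 -0.4081  0.0155] hend [ 0.4261 -0.1924  0.0155]
tip [ 0.4264 -0.4102  0.0155] hend [ 0.4319 -0.1743  0.0155]
```

```bash
python3 -m jog '[[[0,0,0,0.122],[0,0,0,0.122],[0.043,-0.0445,0,0],[0.043,-0.0445,0,0],[0.043,-0.0445,0,0],[0.043,-0.0445,0,0],[0.043,-0.0445,0,0],[0.043,-0.0445,0,0],[0.043,-0.0445,0,0],[0.043,-0.0445,0,0],[0.043,-0.0445,0,0],[0.043,-0.0445,0,0]]]' -1 40; python3 -m jog '[[[0,0,0,0],[0,0,0,0]]]'
python3 - <<'E'
from h import *
s=ctrl.get_state();im=ctrl.get_image('wrist');print(s['time'],s['ee_pos'],s['tcp_rot'])
cv2.imwrite('pics/w1.png',im)
E
```

```text
time: 1.6
ee_pos: [0.6021, -0.1303, 0.1975]
tcp_rot: [[0.996, 0.09, -0.001], [0.09, -0.996, -0.0], [-0.001, 0.0, -1.0]]
contact_force: [0.5, -0.8, 0.0]
finger_gap: 0.0853
grasp_force: 0.0
time: 1.85
ee_pos: [0.6009, -0.1321, 0.1972]
tcp_rot: [[0.996, 0.091, -0.002], [0.091, -0.996, -0.001], [-0.002, 0.001, -1.0]]
contact_force: [-1.3, -0.3, -0.8]
finger_gap: 0.0851
grasp_force: 0.0
1.85 [ 0.60086004 -0.13213916  0.19718972] [[ 9.95847707e-01  9.10199109e-02 -1.64955952e-03]
 [ 9.10189175e-02 -9.95848940e-01 -6.67807312e-04]
 [-1.70349586e-03  5.14893258e-04 -9.99998416e-01]]
```

View pics/w1.png

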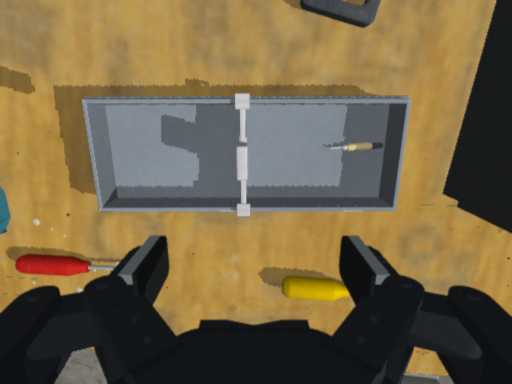

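The wrist view shows the rim corners at (84,99), (410,98), (396,211) and (101,211). The tab top is at about (242,162), the fastener spans (324–382,147) and the handle's butt end is at (283,288).

```bash
python3 - <<'E'
from h import *
np.set_printoptions(precision=4,suppress=True)
s=ctrl.get_state();K,T=cam('wrist',s);f=lambda p,z:onplane(K,T,p,z)[:2]
P=np.array([f(p,.045) for p in [(410,98),(396,211),(101,211),(84,99)]]);c=P.mean(0)
m=(P[2]+P[3]-P[0]-P[1])/2;print(P.tolist(),c,np.linalg.norm(m),np.degrees(np.arctan2(m[1],m[0])))
y=m/np.linalg.norm(m);x=np.array([y[1],-y[0]])
for n,p,z in[('tab',(242,162.5),.08),('tabL',(237,162),.08),('tabR',(247,162),.08),('clecoA',(324,147.5),.009),('clecoB',(382,146),.009),('hend',(283,288),.0155)]:
    w=f(p,z);print(n,w,'tote',x@(w-c),y@(w-c))
w=f((242,162.5),.08)-s['ee_pos'][:2];print('tool shift to tab',s['tcp_rot'][:2,:2].T@w)
E
```

```text
[[0.6941383828720614, -0.2956195835805484], [0.5644394692121217, -0.30925638903275054], [0.5333779362839319, 0.04643501893589472], [0.6621923299920006, 0.0575955523315565]] [ 0.6135 -0.1252] 0.35585054581464887 95.0791003261064
tab [ 0.6139 -0.1199] tote 0.0008471955630902071 0.005299548254584026
tabL [ 0.614  -0.1147] tote 0.0013761978866711965 0.010446643906589753
tabR [ 0.6149 -0.125 ] tote 0.001361110966940894 0.00013951539642488467
clecoA [ 0.6289 -0.2198] tote 0.006954834946049011 -0.0956147742496503
clecoB [ 0.6372 -0.2924] tote 0.008736863284285343 -0.1686562917539239
hend [ 0.4261 -0.1905] tote -0.19246323681839347 -0.04844056439276273
tool shift to tab [ 0.0145 -0.0122]
```

```bash
python3 -m jog '[[[0.0145,-0.012,0.03,0],[0,0,0.05,0],[0,0,0.045,0],[0,0,0.022,0],[0,0,0,0],[0,0,0,0]]]' -1 40; python3 -m jog '[[[0,0,0,0],[0,0,0,0],[0,0,0,0],[0,0,0,0],[0,0,0,0],[0,0,0,0],[0,0,0,0],[0,0,0,0]]]' 1 40
```

```text
time: 2.65
ee_pos: [0.6155, -0.1199, 0.0523]
tcp_rot: [[0.996, 0.089, 0.002], [0.089, -0.996, -0.001], [0.002, 0.001, -1.0]]
contact_force: [0.2, 0.8, -0.4]
finger_gap: 0.0854
grasp_force: 0.0
time: 3.65
ee_pos: [0.6148, -0.1185, 0.0509]
tcp_rot: [[0.996, 0.091, -0.0], [0.091, -0.996, -0.0], [-0.0, 0.0, -1.0]]
contact_force: [-0.3, 0.7, 0.7]
finger_gap: 0.0001
grasp_force: 0.0
```

```bash
python3 - <<'E'
from h import *
s=ctrl.get_state();im=ctrl.get_image('wrist');b=ctrl.get_image('side');print(s['finger_gap'],s['grasp_force'],s['contact_force'])
b=cv2.resize(b[130:290,160:320],(384,384))
cv2.imwrite('pics/w2.png',cv2.resize(np.hstack([im,b]),(800,343)))
E
```

```text
0.00010384824701065222 0.0 [-0.29978497  0.73854941  0.73101392]
```

View pics/w2.png

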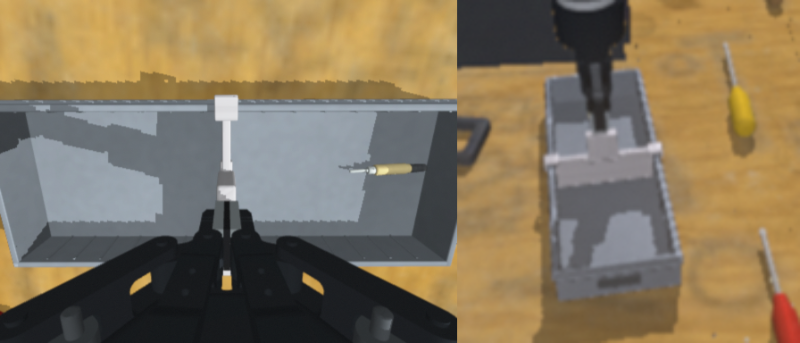

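The left panel shows the shut fingers in line with the plate but ending at about row 200, with the tab top apparently beyond them. I'll check this by projecting the points.

```bash
python3 - <<'E'
from h import *
s=ctrl.get_state();k=800/896
for n in('wrist','side'):
    K,T=cam(n,s)
    for nm,p in [('tcp',s['ee_pos'])]+[(f'tab x{d} z{z}',[.6139+d,-.1199,z]) for d in(-.018,.018) for z in (.08,.045)]+[('divend+',[.6139+.065,-.1199+.006,.047]),('divend-',[.6139-.065,-.1199-.006,.047])]:
        u=proj(K,T,p)
        if n=='side': u=(u-[160,130])*2.4+[512,0]
        print(n,nm,np.round(u*k))
im=ctrl.get_image('wrist');cv2.imwrite('pics/w3.png',cv2.resize(im[140:330,160:350],(600,600),interpolation=cv2.INTER_CUBIC))
E
```

```text
wrist tcp [227. 194.]
wrist tab x-0.018 z0.08 [226. 238.]
wrist tab x-0.018 z0.045 [226. 214.]
wrist tab x0.018 z0.08 [232. 185.]
wrist tab x0.018 z0.045 [231. 169.]
wrist divend+ [229. 103.]
wrist divend- [229. 268.]
side tcp [600. 151.]
side tab x-0.018 z0.08 [614. 130.]
side tab x-0.018 z0.045 [616. 153.]
side tab x0.018 z0.08 [584. 132.]
side tab x0.018 z0.045 [586. 155.]
side divend+ [546. 159.]
side divend- [655. 147.]
```

View pics/w3.png

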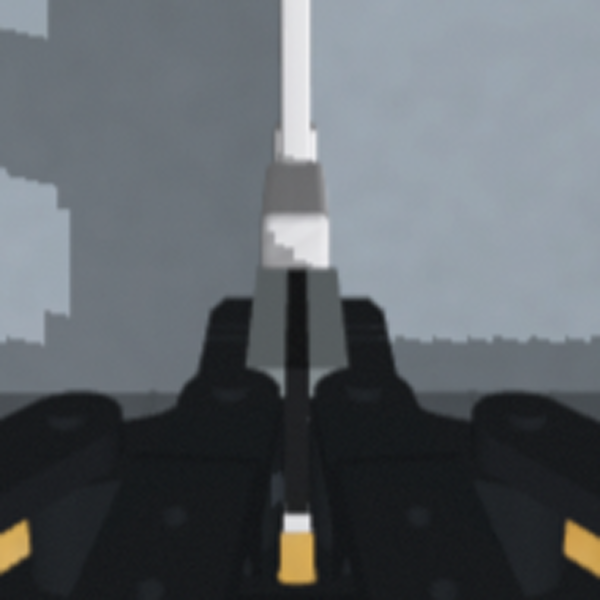

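The picture shows the closed pads overlapping the tab top with no force on them. I'll test whether the tab follows a small drag.

```bash
python3 -m jog '[[[0,0.01,0,0],[0,0.01,0,0],[0,0,0,0]]]' 
python3 - <<'E'
from h import *
im=ctrl.get_image('wrist');cv2.imwrite('pics/w4.png',cv2.resize(im[70:330,120:390],(560,540),interpolation=cv2.INTER_CUBIC))
E
```

```text
time: 4.18
ee_pos: [0.6165, -0.1407, 0.0508]
tcp_rot: [[0.996, 0.088, -0.0], [0.088, -0.996, -0.001], [-0.0, 0.001, -1.0]]
contact_force: [-0.4, -0.5, 0.6]
finger_gap: -0.0001
grasp_force: 0.0
```

View pics/w4.png

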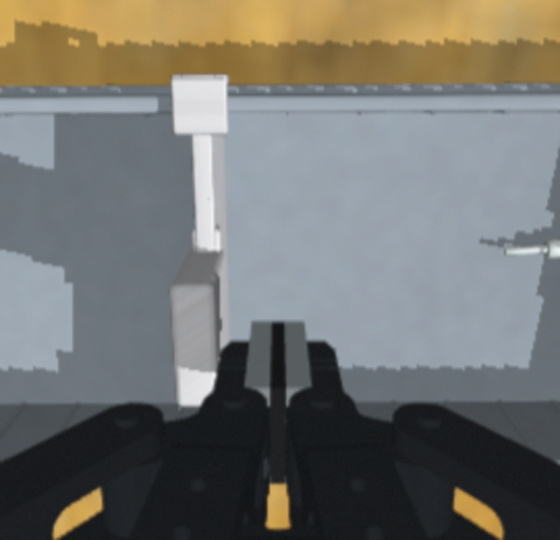

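The divider did not move, and the fingertips seem to stand higher than reported. I'll measure the tip height from the fixed cameras.

```bash
python3 - <<'E'
from h import *
s=ctrl.get_state()
K,T=cam('wrist',s);R=s['tcp_rot'];p=s['ee_pos']
for x in(.011,-.011):
  for z in(0,-.0187,-.03,-.04): print('tool x',x,'z',z,np.round(proj(K,T,p+R@[x,0,z])))
print('open tip',proj(K,T,p+R@[.011,.0425,-.013]),proj(K,T,p+R@[.011,.0425,-.043]))
out=[]
for n in('side','scene'):
    im=ctrl.get_image(n);K,T=cam(n);u=proj(K,T,p);v=proj(K,T,p+[0,0,.035]);o=np.round(u-[30,35]).astype(int)
    c=cv2.resize(im[o[1]:o[1]+60,o[0]:o[0]+60],(390,390),interpolation=cv2.INTER_CUBIC)
    for q,col in((u,(0,0,255)),(v,(0,255,0))): cv2.circle(c,tuple(int(a) for a in (q-o)*6.5),4,col,-1)
    out.append(c)
cv2.imwrite('pics/t.png',np.hstack(out))
E
```

```text
tool x 0.011 z 0 [254. 201.]
tool x 0.011 z -0.0187 [254. 211.]
tool x 0.011 z -0.03 [254. 218.]
tool x 0.011 z -0.04 [254. 225.]
tool x -0.011 z 0 [254. 232.]
tool x -0.011 z -0.0187 [254. 245.]
tool x -0.011 z -0.03 [254. 254.]
tool x -0.011 z -0.04 [254. 264.]
open tip [325.05171618 207.29786181] [339.43072505 227.07021958]
```

View pics/t.png

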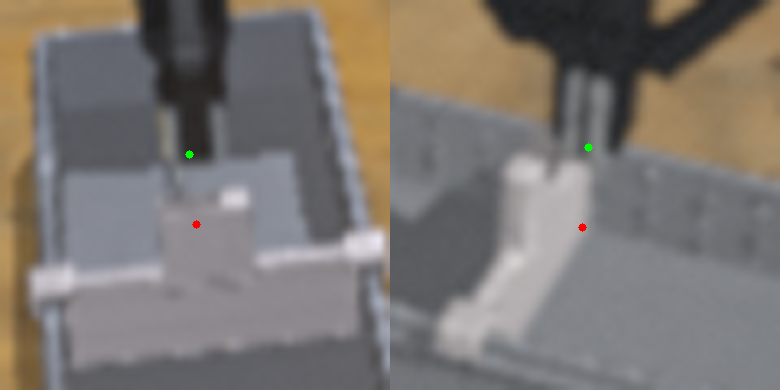

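All views show the real fingertips about 35 mm higher than the reported TCP: in both fixed views the tips end at the green dot, which marks TCP + 35 mm. From here I'll aim the TCP 35 mm lower, and regrip the tab.

```bash
python3 -m jog '[[[-0.0015,-0.01,0,0],[-0.0015,-0.0105,0,0],[0,0,0,0],[0,0,0,0],[0,0,0,0],[0,0,0,0],[0,0,0,0],[0,0,0,0]]]' -1 40; python3 -m jog '[[[0,0,0.015,0],[0,0,0.015,0],[0,0,0.002,0],[0,0,0,0]]]' ; python3 -m jog '[[[0,0,0,0],[0,0,0,0],[0,0,0,0],[0,0,0,0],[0,0,0,0],[0,0,0,0],[0,0,0,0],[0,0,0,0]]]' 1 40
```

```text
time: 5.32
ee_pos: [0.6118, -0.1184, 0.0509]
tcp_rot: [[0.996, 0.091, 0.0], [0.091, -0.996, -0.0], [0.0, 0.0, -1.0]]
contact_force: [1.0, -0.4, 0.8]
finger_gap: 0.0852
grasp_force: 0.0
time: 5.82
ee_pos: [0.6115, -0.1182, 0.0183]
tcp_rot: [[0.996, 0.091, -0.001], [0.091, -0.996, 0.0], [-0.001, -0.0, -1.0]]
contact_force: [-0.1, -0.7, 1.2]
finger_gap: 0.0856
grasp_force: 0.0
time: 6.82
ee_pos: [0.6119, -0.1183, 0.0192]
tcp_rot: [[0.996, 0.091, 0.0], [0.091, -0.996, -0.0], [0.0, 0.0, -1.0]]
contact_force: [-1.7, -0.3, 4.0]
finger_gap: 0.0109
grasp_force: 41.0
```

```bash
python3 -m jog '[[[0,0.0145,0,0],[0,0.0145,0,0],[0,0.0145,0,0],[0,0.0145,0,0],[0,0.0145,0,0],[0,0.0145,0,0],[0,0,0,0],[0,0,0,0]]]'
```

```text
time: 7.82
ee_pos: [0.6202, -0.2067, 0.0192]
tcp_rot: [[0.996, 0.09, 0.001], [0.09, -0.996, -0.002], [0.001, 0.002, -1.0]]
contact_force: [0.3, -2.0, 3.8]
finger_gap: 0.0113
grasp_force: 41.2
```

```bash
python3 -m jog '[[[0,0,0,0],[0,0,0,0],[0,0,0,0],[0,0,0,0],[0,0,-0.05,0],[0,0,-0.05,0],[0,0,-0.05,0],[-0.049,0.004,-0.02,0],[-0.049,0.004,0,0],[-0.049,0.004,0,0],[-0.049,0.004,0,0]]]' -1 40; python3 -m jog '[[[0,0,0,0.184],[0,0,0,0.184],[0,0,0,0.184],[0,0,0,0.184],[0,0,0,0.184],[0,0,0,0.184],[0,0,0,0.184],[0,0,0,0.184],[0,0,0,0.184],[0,0,0,0],[0,0,0,0]]]' 
python3 - <<'E'
from h import *
np.set_printoptions(precision=4,suppress=True)
s=ctrl.get_state();im=ctrl.get_image('wrist');cv2.imwrite('pics/w5.png',im);print(s['time'],s['ee_pos'],s['tcp_rot'],s['q'])
K,T=cam('wrist',s);m,c,st=yellow(im);print(c,st,onplane(K,T,c,.0155))
ys,xs=np.nonzero(m);l=cv2.fitLine(np.float32(np.c_[xs,ys]),2,0,.01,.01).ravel();t=(np.c_[xs,ys]-l[2:])@l[:2]
for e in(t.min(),t.max()):
    print(onplane(K,T,l[2:]+e*l[:2],.0155))
h=cv2.cvtColor(im,cv2.COLOR_BGR2HSV);print(h[int(c[1]),int(c[0])])
E
```

```text
time: 9.2
ee_pos: [0.4243, -0.2388, 0.189]
tcp_rot: [[0.996, 0.091, 0.0], [0.091, -0.996, -0.0], [0.0, 0.0, -1.0]]
contact_force: [-0.3, -0.3, 0.5]
finger_gap: 0.0854
grasp_force: 0.0
time: 10.58
ee_pos: [0.4259, -0.2385, 0.1889]
tcp_rot: [[0.008, -1.0, 0.0], [-1.0, -0.008, -0.0], [0.0, -0.0, -1.0]]
contact_force: [-0.1, 0.1, 0.7]
finger_gap: 0.0854
grasp_force: 0.0
10.575 [ 0.4259 -0.2385  0.1889] [[ 0.0083 -1.      0.0001]
 [-1.     -0.0083 -0.0001]
 [ 0.0001 -0.0001 -1.    ]] [  27.1428    6.7237   -3.1705  110.1266    0.4219   63.1546 -155.7185]
[239.3864 132.0454] [    0     0   390   324 48744] [ 0.4426 -0.2804  0.0155]
[ 0.6609 -0.4121  0.0155]
[ 0.2334 -0.1542  0.0155]
[ 19 146 161]
```

View pics/w5.png

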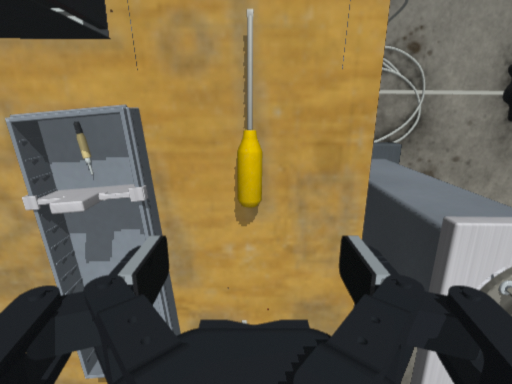

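The wrist view shows the driver upright along column ~250: blade tip at row 10, shoulder at row 130 and handle end at row 207. The divider has moved towards the fastener, which still lies flat with a gap.

```bash
python3 - <<'E'
from h import *
np.set_printoptions(precision=4,suppress=True)
s=ctrl.get_state();K,T=cam('wrist',s)
for n,p,z in[('tip',(250.5,10),.0155),('shoulder',(250,130),.0155),('mid',(250,170),.0155),('end',(249.5,207),.0155),('cl0',(77,122),.009),('cl1',(92,178),.009),('tab top L',(50,205),.08),('tab R',(98,198),.08),('corner',(8,118),.045),('corner2',(127,106),.045)]: 
    w=onplane(K,T,p,z);d=w[:2]-[.6135,-.1252];y=np.array([-.0885,.996]);print(n,w,'tote',d@[y[1],-y[0]],d@y)
E
python3 -m jog '[[[0,0,0,-0.184],[0,0,0,-0.184],[0,0,0,-0.184],[0,0,0,-0.184],[0,0,0,-0.184],[0,0,0,-0.184],[0,0,0,-0.184],[0,0,0,-0.184],[0,0,0,-0.184]]]'; python3 -m jog '[[[0,0,0,-0.184],[0,0,0,-0.184],[0,0,0,-0.184],[0,0,0,-0.184],[0,0,0,-0.184],[0,0,0,-0.184],[0,0,0,-0.184],[0,0,0,-0.184],[0,0,0,0]]]'
```

```text
tip [ 0.4297 -0.4092  0.0155] tote -0.2082027649384995 -0.26655354300827544
shoulder [ 0.4299 -0.2828  0.0155] tote -0.19681352057902846 -0.14072532333046223
mid [ 0.4298 -0.2342  0.0155] tote -0.1926398934964977 -0.09232726657444519
end [ 0.4303 -0.1858  0.0155] tote -0.18784425697695886 -0.044183010716712705
cl0 [ 0.6386 -0.2906  0.009 ] tote 0.010337383877402524 -0.1669159462709871
cl1 [ 0.6306 -0.2213  0.009 ] tote 0.008546566092633866 -0.09720632361839188
tab top L [ 0.6378 -0.2091  0.08  ] tote 0.01680548332463779 -0.08573669618137593
tab R [ 0.5866 -0.2171  0.08  ] tote -0.034936818920279604 -0.08914626523099743
corner [ 0.6909 -0.296   0.045 ] tote 0.061961110491130206 -0.17695298138238988
corner2 [ 0.5609 -0.3092  0.045 ] tote -0.06863627548440217 -0.17861924445465846
time: 11.75
ee_pos: [0.4259, -0.2386, 0.1889]
tcp_rot: [[0.995, 0.098, 0.0], [0.098, -0.995, -0.0], [0.0, 0.0, -1.0]]
contact_force: [0.2, -0.8, 0.1]
finger_gap: 0.0855
grasp_force: 0.0
time: 12.88
ee_pos: [0.4259, -0.2386, 0.1889]
tcp_rot: [[0.009, 1.0, -0.0], [1.0, -0.009, -0.0], [-0.0, -0.0, -1.0]]
contact_force: [0.3, 0.3, 0.2]
finger_gap: 0.0852
grasp_force: 0.0
```

```bash
python3 -m jog '[[[0,0.004,0.05,0],[0,0,0.05,0],[0,0,0.05,0],[0,0,0.04,0],[0,0,0.02,0],[0,0,0.006,0],[0,0,0,0]]]' -1 60; python3 -m jog '[[[0,0,0,0],[0,0,0,0],[0,0,0,0],[0,0,0,0],[0,0,0,0],[0,0,0,0],[0,0,0,0]]]' 1 60
```

```text
time: 13.75
ee_pos: [0.4303, -0.2388, -0.0268]
tcp_rot: [[0.009, 1.0, 0.0], [1.0, -0.009, -0.0], [-0.0, 0.0, -1.0]]
contact_force: [0.6, 0.3, -0.1]
finger_gap: 0.0855
grasp_force: 0.0
time: 14.62
ee_pos: [0.4307, -0.2391, -0.0263]
tcp_rot: [[0.008, 1.0, 0.001], [1.0, -0.008, -0.001], [-0.001, 0.001, -1.0]]
contact_force: [0.4, -0.4, 6.3]
finger_gap: 0.0298
grasp_force: 61.0
```

```bash
python3 -m jog '[[[0,0,-0.02,0],[0,0,-0.04,0],[0,0,-0.04,0],[0,0,-0.03,-0.097],[0.034,0.0318,0,0],[0.034,0.0318,0,0],[0.034,0.0318,0,0],[0.034,0.0318,0,0],[0.034,0.0318,0,0],[0.034,0.0318,0,0],[0,0,0,0],[0,0,0,0]]]'
python3 - <<'E'
from h import *
np.set_printoptions(precision=4,suppress=True)
s=ctrl.get_state();c=np.array([.612,-.125]);y=np.array([-.0885,.996]);d=s['ee_pos'][:2]-c
print(d@[y[1],-y[0]],d@y,s['finger_gap'],s['grasp_force'],s['moment'])
# numeric look: handle in side view
for n in('side','scene','wrist'):
    im=ctrl.get_image(n);cv2.imwrite(f'pics/p_{n}.png',im);K,T=cam(n,s)
    h=cv2.cvtColor(im,cv2.COLOR_BGR2HSV);m=cv2.inRange(h,(22,200,100),(32,255,255))
    k,l,st,ce=cv2.connectedComponentsWithStats(m)
    if n=='wrist':
        for i in np.argsort(-st[1:,4])[:2]+1: print(n,st[i],ce[i])
    for a in(-.169,.0525): print(n,a,np.round(proj(K,T,s['ee_pos']+s['tcp_rot']@[a,0,-.045])))
    for i in np.argsort(-st[1:,4])[:3]+1: print('  ',n,st[i],ce[i])
E
```

```text
time: 16.12
ee_pos: [0.6009, -0.0192, 0.1022]
tcp_rot: [[-0.089, 0.996, -0.002], [0.996, 0.089, -0.001], [-0.001, -0.002, -1.0]]
contact_force: [0.4, -0.6, -0.5]
finger_gap: 0.0297
grasp_force: 60.2
-0.0017089437349421166 0.10639094460263049 0.029694240393470902 60.21818161010742 [-0.0027  0.0545  0.034 ]
side -0.169 [224. 154.]
side 0.0525 [231. 210.]
   side [227 183   8  10  26] [230.4231 186.6154]
   side [225 189   1   1   1] [225. 189.]
scene -0.169 [307. 150.]
scene 0.0525 [214. 128.]
wrist [ 222  149   63  176 9432] [253.4316 230.4399]
wrist -0.169 [256. 482.]
wrist 0.0525 [256. 146.]
   wrist [ 222  149   63  176 9432] [253.4316 230.4399]
```

```bash
python3 -m jog '[[[0,0.0015,0.03,0],[0,0,0.03,0],[0,0,0.03,0],[0,0,0.016,0],[0,0,0.008,0],[0,0,0.005,0],[0,0,0.003,0],[0,0,0,0],[0,0,0,0]]]'
```

```text
time: 17.4
ee_pos: [0.6038, -0.0184, -0.0186]
tcp_rot: [[-0.089, 0.996, 0.001], [0.996, 0.089, -0.0], [-0.0, 0.001, -1.0]]
contact_force: [-0.7, 0.9, -1.4]
finger_gap: 0.0296
grasp_force: 60.2
```

Nearly down, with no contact force yet. I'll lower another 3 mm and then release.

```bash
python3 -m jog '[[[0,0,0.002,0],[0,0,0.001,0],[0,0,0,0],[0,0,0,0]]]'; python3 -m jog '[[[0,0,0,0],[0,0,0,0],[0,0,0,0],[0,0,0,0],[0,0,0,0]]]' -0.2 20
```

```text
time: 17.9
ee_pos: [0.6033, -0.0184, -0.0221]
tcp_rot: [[-0.089, 0.996, -0.0], [0.996, 0.089, -0.0], [-0.0, -0.0, -1.0]]
contact_force: [-0.4, -1.4, -1.0]
finger_gap: 0.0293
grasp_force: 60.4
time: 18.52
ee_pos: [0.6034, -0.0184, -0.0221]
tcp_rot: [[-0.089, 0.996, 0.0], [0.996, 0.089, -0.0], [-0.0, 0.0, -1.0]]
contact_force: [0.3, 0.1, 0.4]
finger_gap: 0.051
grasp_force: 0.0
```

```bash
python3 -m jog '[[[0,0,-0.01,0],[0,0,-0.03,0],[0,0,-0.05,0],[0,0,-0.06,0],[0,0,-0.06,0],[-0.06,0,0,0],[-0.05,0,0,0],[0,0,0,0],[0,0,0,0]]]'
python3 - <<'E'
from h import *
np.set_printoptions(precision=4,suppress=True)
s=ctrl.get_state();im=ctrl.get_image('wrist');cv2.imwrite('pics/f.png',im);K,T=cam('wrist',s)
c=np.array([.612,-.125]);y=np.array([-.0885,.996]);x=np.array([y[1],-y[0]])
h=cv2.cvtColor(im,cv2.COLOR_BGR2HSV);m=cv2.inRange(h,(22,200,60),(32,255,255))
k,l,st,ce=cv2.connectedComponentsWithStats(m);i=1+np.argmax(st[1:,4]);print(st[i],ce[i])
u0,v0,w,hh=st[i,:4]
for n,p in(('end',(u0+w/2,v0)),('shoulder',(u0+w/2,v0+hh)),('cent',ce[i])):
    d=onplane(K,T,p,.0195)[:2]-c;print(n,d@x,d@y)
for n in('side','scene'):
    im=ctrl.get_image(n);cv2.imwrite(f'pics/f_{n}.png',im);K,T=cam(n)
    h=cv2.cvtColor(im,cv2.COLOR_BGR2HSV);m=cv2.inRange(h,(22,200,60),(32,255,255))
    # tan of cleco barrel / divider bright mask along the tote
    k,l,st,ce=cv2.connectedComponentsWithStats(m);i=1+np.argmax(st[1:,4]);d=onplane(K,T,ce[i],.0195)[:2]-c;print(n,st[i],d@x,d@y)
    b=((h[...,1]<40)&(h[...,2]>165)).astype(np.uint8)
    k,l,st,ce=cv2.connectedComponentsWithStats(b)
    for i in range(1,k):
        d=onplane(K,T,ce[i],.055)[:2]-c
        if st[i,4]>15 and abs(d@x)<.09 and abs(d@y)<.2: print('  bright',st[i],d@x,d@y)
E
```

```text
time: 19.65
ee_pos: [0.6131, -0.1271, 0.1883]
tcp_rot: [[-0.089, 0.996, 0.0], [0.996, 0.089, 0.001], [0.001, 0.0, -1.0]]
contact_force: [0.9, 1.0, -0.8]
finger_gap: 0.0511
grasp_force: 0.0
[ 240   20   27   93 2170] [253.4184  63.2032]
end 0.0001945741497414746 0.1582848268719598
shoulder 7.166602222783718e-05 0.06230913644269634
cent 4.9557413320650465e-05 0.11561966889653422Traceback (most recent call last):
  File "<stdin>", line 14, in <module>
    return _wrapfunc(a, 'argmax', axis=axis, out=out, **kwds)
    return bound(*args, **kwds)
ValueError: attempt to get argmax of an empty sequence
```

```bash
python3 -c "
from rig import ctrl
print(ctrl.hand_in())"
```

```text
the job is handed in; nothing more can be done
None
```

I handed the job in at about 20 s of robot time, before the 45 s limit. By my measurements the divider is about 82–87 mm from the tote's middle towards the fastener. The yellow screwdriver lies on the floor of the long compartment, centred at about y = +47 mm, and the fastener was still flat in its short compartment when last seen after the divider move. No verdict came back, and I didn't look again at the divider, blade tip or fastener after laying the driver down.

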